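Pry open a snap frame's rail

ROBOT

A 6-joint arm with a two-finger parallel gripper is mounted at the origin on the work surface. World frame = base frame: x ahead of the robot, y to its left, z up, the work surface at z = 0. Lengths are in mm, angles in rad, forces in N, time in s.
With the tool pointing down it reaches from about 400 to 925 mm from the base axis. Payload 12.5 kg.
Tool frame: the origin (TCP) lies midway between the tips of the shut fingers; the grasp point (between the pads) lies 19 mm behind it; z points along the fingers, y is the line along which they close (so a half turn about z gives the same grasp; the last joint's range is limited). The gripper opens to 95 mm and grips with 3 to 60 N. Pads are 20 mm wide; open, the fingers measure 119 mm over their backs; the gripper's body (75 mm by 180 mm) begins 59 mm behind the grasp point.
Start: joints at [-1.255, 0.491, 1.559, -0, 1.092, -0.106], TCP at [255.901, -570.229, 214.661] pointing down, gripper open.
Joint ranges: [-3.1, 3.1], [-0.84, 2.19], [0.05, 2.79], [-1.13, 4.28], [0.06, 2.93], [-2.69, 2.69]. Speed limits (rad/s): [2.22, 2.22, 2.79, 3.14, 3.14, 3.14].

INTERFACE

Orientations are given as [roll, pitch, yaw] about the fixed x, y, z axes, in that order (R = Rz(yaw) Ry(pitch) Rx(roll)).
In Python, from cell import state, read_camera, camera_info, env gives the robot as it stands.
- The arm moves only by the tool move_arm, never from a script. Its argument "commands" is a list of rows, each a list of 3 entries, a list of its own where there are three numbers: the shift along the world's x, y, z in cm, then the turn, a rotation vector about the world's x, y, z in degrees, then the opening, from 0 (shut) to 1 (fully open). A call has 1 to 10 rows; each row shifts and turns the commanded pose from where the row before left it; what a row does not reach is not made up. A row lasts 1/10 s, in which the tool goes at most 50 mm and 8.59 degrees, less where a joint would pass 70% of its speed; a pose out of reach is approached as far as the arm can. A call with a gripper value outside its range is refused whole. The fingers move at their own pace and stop on an object; the grip force is fixed at half the most. Time passes only in rows, so rows that do not move let the fingers close. It gives the time, the measured TCP pose, the force, the opening and the grip force at its end, in the units of the state.
- state(): the state, without advancing time (a new reading comes with each control period).
- read_camera(name): name is "side" or "top"; returns the picture (420x560x3 uint8, blue, green, red); there is no depth.
- camera_info(name): a dict with "K" (3x3 intrinsics, pixels), "cam_to_world" (4x4, takes a point from camera to world coordinates). Camera axes: x right, y down, z forward; pixel columns grow to the right and rows downward; lengths in mm; the calibration is good to about 2 mm. A picture is of the moment at which its call begins. camera_info takes no time and is no camera call.
- env.job_done(): hands the job in; it is judged then, once.
The state is a dict: "t": time; "joints": joint angles; "qvel": joint speeds; "tau": joint torques, N m; "eef_pos": TCP position; "tcp_rot": TCP orientation; "ft_force": force on the tool from outside, world axes, zero at the start; "moment": the same for the moment, N m; "opening": opening from 0.0 (shut) to 1.0 (fully open); "grip_force": force on a finger pad.
Only numpy, scipy, OpenCV 4.12 (cv2) and the standard library are available. Lean on these libraries where they do the work, as an engineer would, in place of code of your own. Each camera call takes 0.05 s, during which the arm holds its last target. There are 200 camera calls.

TASK

Open the far long rail of the poster snap frame so that its print can be changed: work the blade of the pry tool in under that rail's lip, lever the rail up past its snap point so that it springs right over and stands open, then lay the tool down flat on the bench beside the board. Go gently, as cover and rails are thin: never load the frame with more than 15 N, touch it only with the tool, keep the other three rails shut and leave the squeegee, the tape and the cutter where they lie.

Things in the scene. Friction and masses are not known exactly. Their poses are not given: they have to be found in the camera images.
- board: Plywood backer board, 215 x 275 x 12 mm, lying fast on the bench. Origin: centre of its underside; x points away from the robot (within 0.3 rad), y to the left, z up. On it, centred, stands a poster snap frame, 184 mm (x) by 246 mm (y) outside: four sprung aluminium rails 25 mm wide between round grey corner pieces, around a print under a thin, flat, hard clear cover.
- frame_mid (a point): Middle of the frame, on the board's upper face, 12 mm above the bench; board's axes. Visible cover: 130 mm (x) by 192 mm (y). The frame stands level on four screw spacers, set higher or lower each time and NOT measured: the cover's face lies 19 to 35 mm above the bench, to be found by touch. Whatever the spacers, a shut rail's lip ends 3 mm above the cover and its top is 7 mm above the cover.
- lip_line (a point): Point on the board's upper face (12 mm above the bench) straight below the middle of the inner face of the far rail's lip; board's axes. This rail runs along y, 194 mm long; its lip is 3 mm thick (x 0 to 3 mm), its hinge at x 25 mm, 2 mm above the cover's face. Behind the lip the rail is hollow, 4 mm high, to x 24 mm; the cover runs on under it to x 9 mm. The open cover lies on the -x side.
- rail_far (a joint): Angle (rad) of the far long rail: 0 shut, 1.92 open (leaning outward, past upright). A spring drives it shut below the snap point at 0.6 and open above it. Lifting the lip at 0 takes about 5 N upward, less as it nears the snap point; there the lip has risen 14 mm and moved 4 mm outward. It springs over by itself beyond that.
- rail_near (a joint): Angle (rad) of the near long rail, same kind: 0 shut. To stay shut.
- rail_left (a joint): Angle (rad) of the left short rail, same kind: 0 shut. To stay shut.
- rail_right (a joint): Angle (rad) of the right short rail, same kind: 0 shut. To stay shut.
- tool_mid (a point): Middle of the pry tool's handle, 15 mm above its flat underside; x points along the tool to the blade's tip, z up. The tool lies loose on the bench left or right of the board; 92 mm long, about 60 g: black handle 60 mm long, 18 mm wide, 30 mm tall (pinch it from above), then a steel blade 20 mm wide, 2 mm thick, 32 mm long, flush with the underside.
- tool: The pry tool as a whole. Origin on its flat underside, 15 mm towards the tip from the handle's middle; x towards the tip, z up.
- tool_tip (a point): Middle of the blade's front edge, on its underside: 62 mm forward of and 15 mm below tool_mid; same axes.
- squeegee: Bystander: flat ochre plastic squeegee card, 70 x 100 mm, 12 mm tall with its grip ridge, on the bench on the other side of the board. Origin: centre of its underside.
- tape: Bystander: paper tape roll lying flat, 90 mm across, 24 mm tall. Origin: centre of its underside.
- cutter: Bystander: snap-off cutter lying flat, about 145 mm long, 20 mm wide, 15 mm tall. Origin: underside, near its middle.
Things that resemble listed ones, but are neither listed nor needed, are in the scene too. Of the things that look like the tool, the largest one is meant.

How it is judged (in metres and radians):
On the way, in this order (a step that is already met when the one before it is completed fails the run):
1. the blade is in under the lip of the far rail (tip at least 2 mm past the lip's inner face) and is lifting that rail, not yet sprung over (x of tool_tip in the frame of lip_line between 0.002 and 0.024 m and y of tool_tip in the frame of lip_line between -0.095 and 0.095 m and contact force between tool and board above 0.5 N and value of joint rail_far between 0.08 and 0.9 rad), for 0.05 s.
2. the far rail has sprung over and stands open (above 1.8 rad) (value of joint rail_far above 1.8 rad), for 0.2 s.
3. the tool is laid down on the bench: it lies there, flat, while the fingers still touch it (height (world z) of tool_mid below 0.021 m and angle between tool_mid's own z axis and vertical below 0.2 rad and contact force between the fingers and tool above 0.5 N), for 0.1 s.
At the end, for the whole second after the job is handed in: The far long rail stands open (above 1.8 rad of 1.92); the other three rails are shut (below 0.1 rad); the pry tool lies flat (within 0.1 rad) and at rest on the bench (handle middle below 19 mm), released, clear of the board (value of joint rail_far above 1.8 rad and value of joint each of rail_near, rail_left, rail_right below 0.1 rad and height (world z) of tool_mid below 0.019 m and angle between tool_mid's own z axis and vertical below 0.1 rad and linear speed of tool below 0.02 m/s); the robot touches nothing.
It fails at once if the tool loads the frame, its cover or rails with more than 15 N (contact force between tool and board above 15 N).
It fails at once if the fingers or the arm touch the frame or its board with more than 2 N (contact force between any of the fingers, the arm and board above 2 N).
It fails at once if another rail is lifted past its snap point (value of joint any of rail_near, rail_left, rail_right above 0.5 rad).
It fails at once if the squeegee, the tape or the cutter is shifted by more than 20 mm (distance of any of squeegee, tape, cutter from where it was at the start of the episode above 0.02 m).
It also fails if it takes over 72 s, if anything falls off the work surface, if the arm or the gripper's body presses on something with over 40 N, if the wrist force passes 120 N, or if a joint passes its speed limit or range.

## Working session

There is one attempt and no reset: what is moved stays moved. The work goes in short steps, Python scripts to look and compute and a tool call to move; the robot and the scene stay as the last step left them, time stands still between calls to the robot, and variables do not carry over. Pictures are saved under pics/ and viewed, at most 10 in all, crops included, and the job is handed in when it is done.

Besides the shell and the picture viewer there is one more tool, called after ">>>" as name([rows], argument=value, ...), one row to a line, values as JSON. move_arm: Moves the arm, as the interface text tells. Its arguments: {"type":"object","properties":{"commands":{"type":"array"}},"required":["commands"]}

```bash
ls; mkdir -p pics
python3 - <<'E'
from cell import state, read_camera, camera_info
import cv2,numpy as np
for n in("top","side"):
    cv2.imwrite(f"pics/{n}0.png",read_camera(n)); c=camera_info(n); print(n,np.round(c["K"],1).tolist(),np.round(c["cam_to_world"],3).tolist())
print(state())
E
```

```text
pics
top [[541.4, 0.0, 274.2], [0.0, 541.4, 212.9], [0.0, 0.0, 1.0]] [[-0.003, -0.995, 0.103, 432.289], [-1.0, 0.004, 0.01, 35.51], [-0.011, -0.103, -0.995, 1419.485], [0.0, 0.0, 0.0, 1.0]]
side [[482.8, 0.0, 281.8], [0.0, 482.8, 216.3], [0.0, 0.0, 1.0]] [[-0.999, -0.026, 0.044, 540.707], [-0.051, 0.612, -0.789, 1034.492], [-0.007, -0.79, -0.613, 829.427], [0.0, 0.0, 0.0, 1.0]]
{'t': 0.1, 'joints': array([-1.25459396e+00,  4.91488113e-01,  1.55940199e+00, -2.29703037e-05,
        1.09171174e+00, -1.05615938e-01]), 'qvel': array([ 0.00105129, -0.00179962, -0.00247002, -0.00049354,  0.00169801,
        0.00042005]), 'tau': array([ 1.32932695e-03, -6.13623333e+01, -2.58605236e+01,  6.93635107e-02,
        4.69677988e-02, -3.72705335e-05]), 'eef_pos': array([ 255.82359603, -569.99783779,  214.12248354]), 'tcp_rot': array([-3.14058694e+00, -8.61285012e-05,  4.21828863e-01]), 'ft_force': array([ 0.22956213, -0.21730089, -0.59270387]), 'moment': array([-0.0220767 , -0.00057702,  0.05904052]), 'grip_force': 0.0, 'opening': 0.9987778162945306}
```

View pics/top0.png

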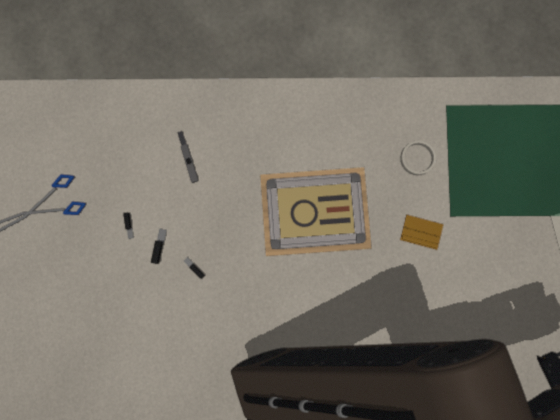

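View pics/side0.png

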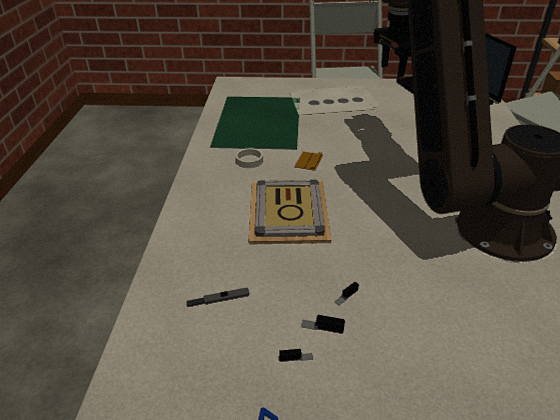

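Top image: three candidates look like the tool: (128,225), (158,246) and (195,268). The one at (158,246) is the largest, with its blade pointing up towards (162,232), so it fits. I'll confirm that in an enlarged crop and measure the board.

```bash
cat > h.py <<'E'
from cell import state, read_camera, camera_info, env
import cv2,numpy as np
def px2w(n,uv,z):
    c=camera_info(n);T=np.array(c["cam_to_world"]);K=np.array(c["K"])
    d=T[:3,:3]@np.linalg.solve(K,[uv[0],uv[1],1.]);o=T[:3,3]
    return o+d*(z-o[2])/d[2]
def w2px(n,p):
    c=camera_info(n);T=np.array(c["cam_to_world"]);q=np.array(c["K"])@(T[:3,:3].T@(np.array(p)-T[:3,3]));return q[:2]/q[2]
E
python3 - <<'E'
from h import *
a=cv2.imread("pics/top0.png");b=cv2.imread("pics/side0.png")
t=cv2.resize(a[205:285,110:215],None,fx=7.5,fy=7.5,interpolation=cv2.INTER_CUBIC)
cv2.imwrite("pics/c1.png",t)
f=cv2.resize(a[162:262,255:380],None,fx=6,fy=6,interpolation=cv2.INTER_CUBIC)
cv2.imwrite("pics/c2.png",f)
# board: orange-ish mask
hsv=cv2.cvtColor(a,cv2.COLOR_BGR2HSV)
m=np.zeros(a.shape[:2],np.uint8);r=cv2.inRange(hsv,(5,70,80),(22,255,255));m[160:262,255:378]=r[160:262,255:378]
p=cv2.findNonZero(m);h=cv2.minAreaRect(cv2.convexHull(p));print(h)
for q in cv2.boxPoints(h):print(q,px2w("top",q,12)[:2].round(1))
print("centre",px2w("top",h[0],12))
E
```

```text
((315.2258605957031, 211.16244506835938), (81.57786560058594, 105.58812713623047), 85.91438293457031)
[259.65988 174.2386 ] [680.3  87.8]
[364.97964 166.71574] [ 698.9 -189.6]
[370.79184 248.08629] [ 485.  -200.2]
[265.47208 255.60915] [466.5  72.8]
centre [581.81271836 -57.39061418  12.        ]
```

View pics/c1.png

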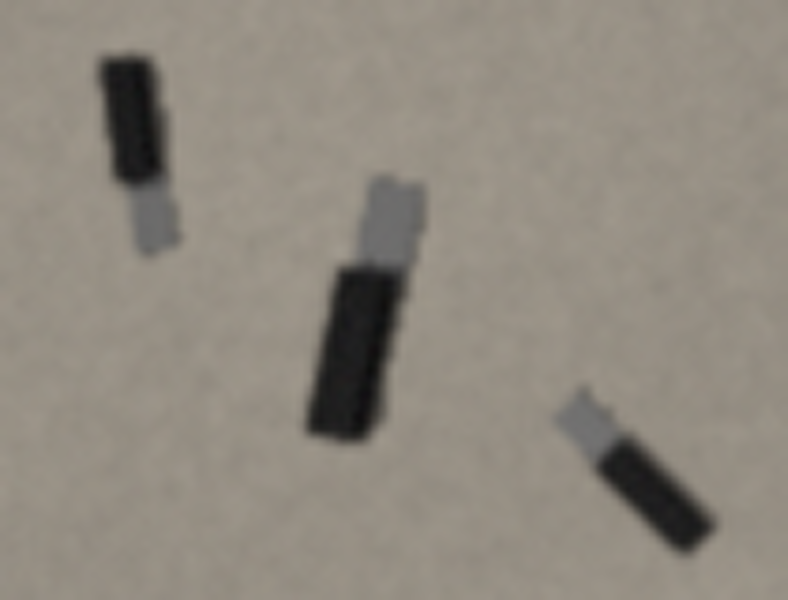

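View pics/c2.png

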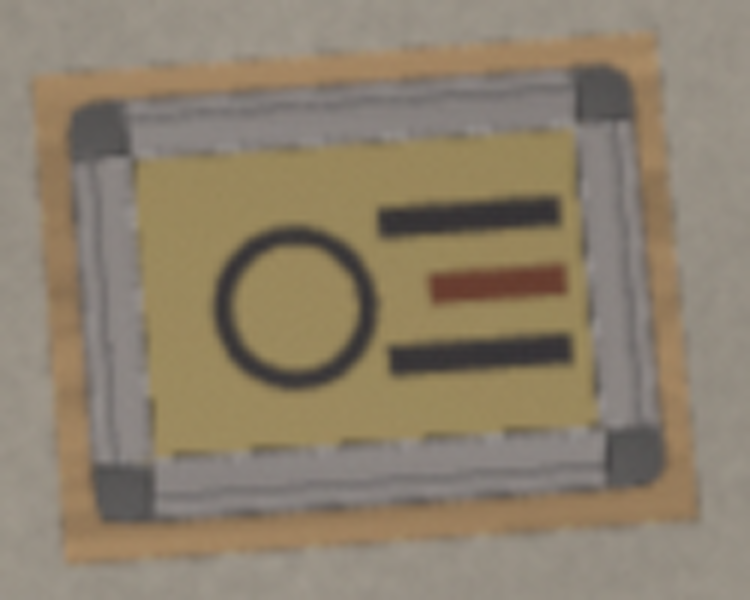

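The crop confirms the middle one as the pry tool: blade tip at crop (399,180), handle end near (340,436). In the frame crop, the far rail is the top one. Next I'll compute the poses.

Run:
```python
from h import *
f=lambda u,v:(u/7.5+110-.43,v/7.5+205-.43)
W=lambda u,v,z:px2w("top",f(u,v),z)
tip=W(399,180,1);bb=W(383,266,2);print("tip,bladebase",tip,bb)
for n,q in dict(FL=(340,268),FR=(393,273),BL=(309,431),BR=(357,438)).items(): print(n,W(*q,30)[:2].round(1))
F=(W(340,268,30)+W(393,273,30))/2;B=(W(309,431,30)+W(357,438,30))/2
d=F-B;print("len",np.linalg.norm(d),"yaw",np.arctan2(d[1],d[0]),"mid",(F+B)/2)
# fits via edges of dark mask in side view
b=cv2.imread("pics/side0.png")
m=np.zeros(b.shape[:2],np.uint8);g=cv2.cvtColor(b,cv2.COLOR_BGR2GRAY);m[308:340,295:350]=(g[308:340,295:350]<60)*255
print(cv2.minAreaRect(cv2.findNonZero(m)))
M=(F+B)/2;y=np.arctan2(d[1],d[0]);
print("pred side handle mid",w2px("side",[M[0],M[1],15]))
# full 62mm tip pred vs seen
print("tip pred",M[:2]+62*np.array([np.cos(y),np.sin(y)]))
```

```text
tip,bladebase [538.64668674 343.37361048   1.        ] [508.42580401 348.22601216   2.        ]
FL [506.3 356.8]
FR [504.5 338.6]
BL [450.6 366.4]
BR [448.2 349.9]
len 56.94997384991383 yaw -0.18395704893982184 mid [477.40494765 352.90292708  30.        ]
((324.37677001953125, 323.0202941894531), (38.98415756225586, 14.772112846374512), 9.090277671813965)
pred side handle mid [330.03428002 322.5597128 ]
tip pred [538.35885657 341.56180777]
```

>>> move_arm([
  [[3.3,3.0,0],[0,0,-1.6],1],
  [[3.3,3.0,0],[0,0,-1.6],1],
  [[3.3,3.0,0],[0,0,-1.6],1],
  [[3.3,3.0,0],[0,0,-1.6],1],
  [[3.3,3.0,0],[0,0,-1.6],1],
  [[3.3,3.0,0],[0,0,-1.6],1],
  [[3.3,3.0,0],[0,0,-1.6],1],
  [[3.3,3.0,0],[0,0,-1.6],1],
  [[3.3,3.0,0],[0,0,-1.6],1],
  [[0.6,3.75,0],[0,0,-1.6],1],
])

```text
t: 1.1
eef_pos: [561.3, -261.5, 213.9]
tcp_rot: [3.142, -0.0, 0.142]
ft_force: [-0.5, -0.3, -0.3]
opening: 0.998
grip_force: 0.0
```

>>> move_arm([
  [[0.6,3.75,0],[0,0,-1.6],1],
  [[0.6,3.75,0],[0,0,-1.6],1],
  [[0.6,3.75,0],[0,0,-1.6],1],
  [[0.6,3.75,0],[0,0,-1.6],1],
  [[0.6,3.75,0],[0,0,-1.6],1],
  [[0.6,3.75,0],[0,0,-1.6],1],
  [[0.6,3.75,0],[0,0,-1.6],1],
  [[-1.3,4.4,0],[0,0,-1.6],1],
  [[-1.3,4.4,0],[0,0,-1.6],1],
  [[-1.3,4.4,0],[0,0,-1.6],1],
])

```text
t: 2.1
eef_pos: [561.1, 133.4, 214.3]
tcp_rot: [3.141, 0.001, -0.138]
ft_force: [1.0, -0.3, 0.6]
opening: 1.002
grip_force: 0.0
```

>>> move_arm([
  [[-1.3,4.4,0],[0,0,-1.6],1],
  [[-1.3,4.4,0],[0,0,0],1],
  [[-1.3,4.4,0],[0,0,0],1],
  [[-1.3,4.4,-1],[0,0,0],1],
  [[0,2.0,-2],[0,0,0],1],
  [[0,0,-2],[0,0,0],1],
  [[0,0,-2],[0,0,0],1],
  [[0,0,0],[0,0,0],1],
  [[0,0,0],[0,0,0],1],
])

```text
t: 3.0
eef_pos: [510.0, 327.7, 144.8]
tcp_rot: [3.141, 0.001, -0.165]
ft_force: [0.2, 1.0, 0.7]
opening: 1.0
grip_force: 0.0
```

>>> move_arm([
  [[-0.8,1.1,-2],[0,0,0],0.5],
  [[-0.8,1.15,-2],[0,0,0],0.5],
  [[0,0,-2.5],[0,0,0],0.5],
  [[0,0,-2.5],[0,0,0],0.5],
  [[0,0,-1],[0,0,0],0.5],
  [[0,0,0],[0,0,0],0.5],
  [[0,0,0],[0,0,0],0.5],
])

```text
t: 3.7
eef_pos: [494.6, 350.5, 45.9]
tcp_rot: [-3.141, -0.001, -0.165]
ft_force: [-0.2, -0.3, -0.1]
opening: 0.514
grip_force: 0.0
```

Run:
```python
from h import *
a=read_camera("top");b=read_camera("side");s=state();p=s["eef_pos"];print(p,s["opening"])
f=lambda u,v:(u/7.5+110-.43,v/7.5+205-.43)
print(w2px("top",p),w2px("side",p))
A=cv2.resize(a[200:290,105:225],(600,450),interpolation=cv2.INTER_CUBIC)[:,:400];B=cv2.resize(b[270:370,260:380],(540,450),interpolation=cv2.INTER_CUBIC)[:,:400]
cv2.imwrite("pics/g1.png",np.hstack([A,B]))
```

```text
[494.60990327 350.51151409  46.11762169] 0.49925183987591426
[155.83461695 244.55845706] [322.62035852 311.70642555]
```

View pics/g1.png

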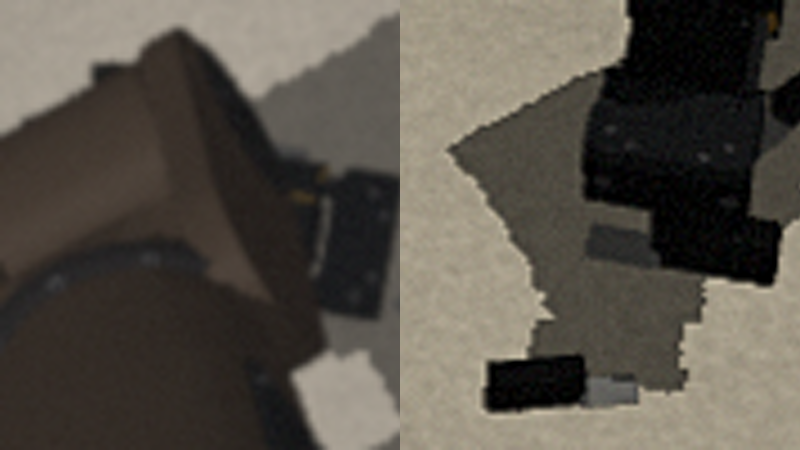

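The side crop shows the blade at (620,245), sticking out left of the finger above the handle, with the small decoy clear below at (560,385). I'll descend and grip.

>>> move_arm([
  [[0,0,-1.5],[0,0,0],0.5],
  [[0,0,-1.5],[0,0,0],0.5],
  [[0,0,-0.8],[0,0,0],0.5],
  [[0,0,-0.3],[0,0,0],0.5],
  [[0,0,0],[0,0,0],0.0],
  [[0,0,0],[0,0,0],0.0],
  [[0,0,0],[0,0,0],0.0],
  [[0,0,0],[0,0,0],0.0],
  [[0,0,0],[0,0,0],0.0],
])

```text
t: 4.7
eef_pos: [494.1, 350.4, 4.1]
tcp_rot: [-3.141, -0.001, -0.165]
ft_force: [0.3, 0.7, 1.6]
opening: 0.187
grip_force: 30.0
```

>>> move_arm([
  [[0,0,2],[0,0,0],0],
  [[0,0,3],[0,0,0],0],
  [[0,0,3],[0,0,0],0],
  [[0.95,-4,0],[0,0,1.35],0],
  [[0.95,-4,0],[0,0,1.35],0],
  [[0.95,-4,0],[0,0,1.35],0],
  [[0.95,-4,0],[0,0,1.35],0],
  [[0.95,-4,0],[0,0,1.35],0],
  [[0.95,-4,0],[0,0,1.35],0],
  [[0.95,-4,0],[0,0,1.35],0],
])

```text
t: 5.7
eef_pos: [560.6, 68.6, 83.9]
tcp_rot: [3.141, -0.0, 0.001]
ft_force: [1.0, 1.0, -0.3]
opening: 0.185
grip_force: 30.0
```

>>> move_arm([
  [[0.9,-4,0],[0,0,1.35],0],
  [[0.9,-4,0],[0,0,1.35],0],
  [[0.8,-4,0],[0,0,1.35],0],
  [[0,-0.7,0],[0,0,0],0],
  [[0,0,-1],[0,0,0],0],
  [[0,0,-1],[0,0,0],0],
  [[0,0,0],[0,0,0],0],
  [[0,0,0],[0,0,0],0],
])

```text
t: 6.5
eef_pos: [586.1, -55.5, 63.2]
tcp_rot: [-3.141, 0.001, 0.072]
ft_force: [-0.8, -0.4, -0.6]
opening: 0.189
grip_force: 30.0
```

Run:
```python
from h import *
a=read_camera("top");b=read_camera("side");s=state();p=s["eef_pos"];print(p,s["tcp_rot"],s["ft_force"])
y=s["tcp_rot"][2];tip=p+[45*np.cos(y),45*np.sin(y),-4]
print(w2px("top",p),w2px("side",p),w2px("top",tip),w2px("side",tip))
A=cv2.resize(a[155:265,255:380],None,fx=3.2,fy=3.2,interpolation=cv2.INTER_CUBIC);B=cv2.resize(b[160:250,240:340],None,fx=4,fy=4,interpolation=cv2.INTER_CUBIC)
cv2.imwrite("pics/g2.png",np.hstack([A[:352],B[:352]]))
```

```text
[586.45231743 -55.90283669  63.73500956] [3.14150313e+00 3.23637431e-06 7.21211019e-02] [-0.10088526 -0.74050915 -0.5626974 ]
[315.9471981  207.15729543] [287.18787423 193.05843928] [314.36481931 189.74550732] [270.90160065 194.53435806]
```

View pics/g2.png

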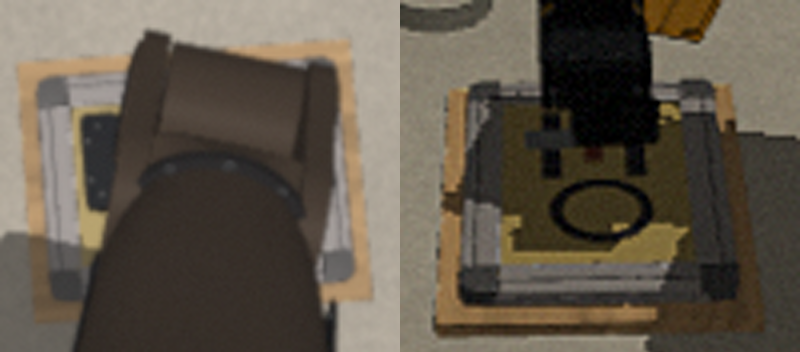

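Side view: the blade tip is at crop (525,140), which matches the predicted pose, so the tip is 45 mm ahead of the TCP. Before touching, I'll make a rough visual estimate of the cover height to shorten the descent.

Run:
```python
from h import *
b=cv2.imread("pics/side0.png");hsv=cv2.cvtColor(b,cv2.COLOR_BGR2HSV).astype(int)
C=np.array([581.8,-57.4]);c,s=np.cos(.07),np.sin(.07)
P=lambda x,y,z:[*(C+[c*x-s*y,s*x+c*y]),z]
for x in(-20,20):
  u0=w2px("side",P(x,110,26));print("x",x,"boardedge v",w2px("side",P(x,137.5,12))[1],w2px("side",P(x,-137.5,12))[1])
  for cc in(19,23,27,31,35):print(cc,"nearlip top",w2px("side",P(x,96,cc+7))[1].round(1),"outer near",w2px("side",P(x,122,cc+6))[1].round(1),"farlip",w2px("side",P(x,-96,cc+3))[1].round(1),"outer far",w2px("side",P(x,-122,cc+6))[1].round(1))
  u=int(round(u0[0]));
  print(u,[(v,*b[v,u].tolist()) for v in list(range(176,192))+list(range(222,245))])
```

```text
x -20 boardedge v 239.3243870270337 180.69953077165295
19 nearlip top 225.1 outer near 231.7 farlip 185.6 outer far 179.9
23 nearlip top 223.9 outer near 230.5 farlip 184.5 outer far 178.8
27 nearlip top 222.8 outer near 229.3 farlip 183.4 outer far 177.7
31 nearlip top 221.6 outer near 228.1 farlip 182.3 outer far 176.6
35 nearlip top 220.4 outer near 226.9 farlip 181.1 outer far 175.5
298 [(176, 111, 129, 133), (177, 111, 128, 139), (178, 109, 125, 134), (179, 111, 129, 136), (180, 100, 108, 115), (181, 72, 73, 81), (182, 101, 109, 114), (183, 102, 110, 112), (184, 98, 104, 110), (185, 39, 43, 47), (186, 27, 62, 74), (187, 58, 114, 132), (188, 29, 36, 37), (189, 19, 13, 16), (190, 25, 24, 26), (191, 24, 22, 22), (222, 61, 112, 131), (223, 57, 111, 128), (224, 62, 114, 131), (225, 73, 106, 119), (226, 105, 103, 108), (227, 103, 110, 112), (228, 92, 99, 107), (229, 83, 89, 93), (230, 104, 112, 120), (231, 110, 116, 123), (232, 81, 87, 90), (233, 54, 55, 59), (234, 49, 50, 51), (235, 46, 48, 50), (236, 31, 59, 77), (237, 74, 118, 154), (238, 66, 113, 146), (239, 72, 112, 145), (240, 4
[... 590 characters left out ...]
123), (181, 79, 79, 86), (182, 97, 105, 112), (183, 103, 107, 114), (184, 99, 104, 107), (185, 61, 59, 64), (186, 30, 58, 68), (187, 60, 121, 138), (188, 61, 113, 131), (189, 60, 112, 129), (190, 66, 120, 135), (191, 54, 107, 127), (222, 58, 106, 128), (223, 58, 112, 129), (224, 59, 112, 134), (225, 65, 109, 131), (226, 103, 102, 108), (227, 101, 105, 111), (228, 95, 99, 109), (229, 78, 82, 87), (230, 107, 111, 120), (231, 105, 113, 119), (232, 93, 100, 104), (233, 50, 55, 58), (234, 65, 67, 70), (235, 44, 46, 49), (236, 36, 51, 70), (237, 65, 104, 136), (238, 60, 95, 124), (239, 65, 98, 130), (240, 61, 100, 127), (241, 22, 39, 51), (242, 25, 44, 57), (243, 51, 68, 78), (244, 123, 140, 147)]
```

Both the near and far edges put the cover at about 19–23 mm. I'll lower to 27 mm and then feel for it.

>>> move_arm([
  [[0,0,-1.2],[0,0,0],0],
  [[0,0,-1.2],[0,0,0],0],
  [[0,0,-0.6],[0,0,0],0],
  [[0,0,-0.2],[0,0,0],0],
  [[0,0,-0.1],[0,0,0],0],
  [[0,0,0],[0,0,0],0],
  [[0,0,0],[0,0,0],0],
  [[0,0,0],[0,0,0],0],
])

```text
t: 7.4
eef_pos: [586.6, -56.8, 31.0]
tcp_rot: [3.141, -0.001, 0.071]
ft_force: [0.4, -0.2, -1.0]
opening: 0.186
grip_force: 30.0
```

>>> move_arm([
  [[0,0,-0.1],[0,0,0],0],
  [[0,0,-0.1],[0,0,0],0],
  [[0,0,0],[0,0,0],0],
])

```text
t: 7.7
eef_pos: [586.3, -56.7, 28.5]
tcp_rot: [3.142, 0.0, 0.071]
ft_force: [0.9, -0.1, -0.6]
opening: 0.184
grip_force: 30.0
```

>>> move_arm([
  [[0,0,-0.1],[0,0,0],0],
  [[0,0,-0.05],[0,0,0],0],
  [[0,0,0],[0,0,0],0],
])

```text
t: 8.0
eef_pos: [586.4, -56.7, 27.1]
tcp_rot: [3.142, 0.0, 0.071]
ft_force: [-0.2, 0.3, -0.4]
opening: 0.187
grip_force: 30.0
```

>>> move_arm([
  [[0,0,-0.05],[0,0,0],0],
  [[0,0,-0.05],[0,0,0],0],
  [[0,0,0],[0,0,0],0],
])

```text
t: 8.3
eef_pos: [586.4, -56.7, 26.1]
tcp_rot: [3.142, 0.0, 0.071]
ft_force: [0.0, -0.1, -0.7]
opening: 0.186
grip_force: 30.0
```

>>> move_arm([
  [[0,0,-0.05],[0,0,0],0],
  [[0,0,-0.05],[0,0,0],0],
  [[0,0,0],[0,0,0],0],
])

```text
t: 8.6
eef_pos: [586.4, -56.7, 25.1]
tcp_rot: [3.142, 0.0, 0.071]
ft_force: [0.4, 0.8, -0.5]
opening: 0.185
grip_force: 30.0
```

>>> move_arm([
  [[0,0,-0.05],[0,0,0],0],
  [[0,0,-0.03],[0,0,0],0],
  [[0,0,0],[0,0,0],0],
])

```text
t: 8.9
eef_pos: [586.4, -56.8, 24.8]
tcp_rot: [3.141, -0.0, 0.071]
ft_force: [-1.8, -0.5, 4.5]
opening: 0.19
grip_force: 30.0
```

Contact at TCP z 24.8, so the cover is at about 20.8 mm. I'll lift the tool about 0.4 mm off it and slide in.

>>> move_arm([
  [[0,0,0.09],[0,0,0],0],
  [[0,0,0],[0,0,0],0],
  [[0.5,0.035,0],[0,0,0],0],
  [[0.5,0.035,0],[0,0,0],0],
  [[0,0,0],[0,0,0],0],
  [[0,0,0],[0,0,0],0],
])

```text
t: 9.5
eef_pos: [596.5, -56.0, 25.1]
tcp_rot: [3.142, 0.0, 0.071]
ft_force: [-0.3, 0.2, -0.6]
opening: 0.188
grip_force: 30.0
```

>>> move_arm([
  [[0.1,0.007,0],[0,0,0],0],
  [[0.1,0.007,0],[0,0,0],0],
  [[0.1,0.007,0],[0,0,0],0],
  [[0,0,0],[0,0,0],0],
])

```text
t: 9.9
eef_pos: [599.5, -55.8, 25.3]
tcp_rot: [3.141, -0.0, 0.071]
ft_force: [0.9, 0.9, -1.2]
opening: 0.188
grip_force: 30.0
```

>>> move_arm([
  [[0.1,0.007,0],[0,0,0],0],
  [[0.1,0.007,0],[0,0,0],0],
  [[0.1,0.007,0],[0,0,0],0],
  [[0,0,0],[0,0,0],0],
])

```text
t: 10.3
eef_pos: [602.5, -55.6, 25.3]
tcp_rot: [3.141, -0.0, 0.071]
ft_force: [0.1, -0.5, 0.2]
opening: 0.188
grip_force: 30.0
```

>>> move_arm([
  [[0.1,0.007,0],[0,0,0],0],
  [[0.1,0.007,0],[0,0,0],0],
  [[0.05,0.003,0],[0,0,0],0],
  [[0,0,0],[0,0,0],0],
])

```text
t: 10.7
eef_pos: [605.0, -55.4, 25.3]
tcp_rot: [3.141, -0.0, 0.071]
ft_force: [-0.2, -0.4, 0.0]
opening: 0.185
grip_force: 30.0
```

>>> move_arm([
  [[0.1,0.007,0],[0,0,0],0],
  [[0.1,0.007,0],[0,0,0],0],
  [[0.1,0.007,0],[0,0,0],0],
  [[0,0,0],[0,0,0],0],
])

```text
t: 11.1
eef_pos: [608.0, -55.2, 25.2]
tcp_rot: [3.141, -0.0, 0.071]
ft_force: [-0.6, 0.4, -0.6]
opening: 0.189
grip_force: 30.0
```

>>> move_arm([
  [[0.1,0.007,0],[0,0,0],0],
  [[0.1,0.007,0],[0,0,0],0],
  [[0.1,0.007,0],[0,0,0],0],
  [[0.1,0.007,0],[0,0,0],0],
  [[0,0,0],[0,0,0],0],
])

```text
t: 11.6
eef_pos: [612.0, -54.9, 25.2]
tcp_rot: [3.141, -0.0, 0.071]
ft_force: [-0.5, -0.3, -0.2]
opening: 0.19
grip_force: 30.0
```

>>> move_arm([
  [[0.1,0.007,0],[0,0,0],0],
  [[0.05,0.003,0],[0,0,0],0],
  [[0,0,0.1],[0,0,0],0],
  [[0,0,0],[0,0,0],0],
  [[0,0,0.1],[0,0,0],0],
  [[0,0,0],[0,0,0],0],
])

```text
t: 12.2
eef_pos: [613.5, -54.8, 27.2]
tcp_rot: [3.142, -0.0, 0.071]
ft_force: [2.8, 0.1, -5.5]
opening: 0.188
grip_force: 30.0
```

The lip is loaded with 5.5 N down on the tool. I'll lever up.

>>> move_arm([
  [[0,0,0.1],[0.03,-0.5,0],0],
  [[0,0,0.1],[0.03,-0.5,0],0],
  [[0,0,0.1],[0.03,-0.5,0],0],
  [[0,0,0.1],[0.03,-0.5,0],0],
  [[0,0,0],[0,0,0],0],
])

```text
t: 12.7
eef_pos: [612.9, -54.8, 31.5]
tcp_rot: [3.141, -0.035, 0.071]
ft_force: [0.4, 1.0, -3.7]
opening: 0.187
grip_force: 30.0
```

>>> move_arm([
  [[0,0,0.1],[0.03,-0.5,0],0],
  [[0,0,0.1],[0.03,-0.5,0],0],
  [[0,0,0.1],[0.03,-0.5,0],0],
  [[0,0,0.1],[0.03,-0.5,0],0],
  [[0,0,0],[0,0,0],0],
])

```text
t: 13.2
eef_pos: [613.6, -54.9, 35.8]
tcp_rot: [3.14, -0.071, 0.071]
ft_force: [-0.5, 0.0, -0.7]
opening: 0.187
grip_force: 30.0
```

>>> move_arm([
  [[0,0,0.1],[0.03,-0.5,0],0],
  [[0,0,0.1],[0.03,-0.5,0],0],
  [[0,0,0.1],[0.03,-0.5,0],0],
  [[0,0,0.1],[0.03,-0.5,0],0],
  [[0,0,0.1],[0,0,0],0],
  [[0,0,0.1],[0,0,0],0],
  [[0,0,0],[0,0,0],0],
  [[0,0,0],[0,0,0],0],
])

```text
t: 14.0
eef_pos: [613.5, -54.8, 41.3]
tcp_rot: [3.14, -0.105, 0.071]
ft_force: [0.4, -0.6, -0.2]
opening: 0.188
grip_force: 30.0
```

Run:
```python
from h import *
b=read_camera("side");s=state();print(s["eef_pos"],s["ft_force"])
cv2.imwrite("pics/g3.png",cv2.resize(b[150:250,230:350],(720,600),interpolation=cv2.INTER_CUBIC))
```

```text
[613.44451824 -54.82389173  41.24900533] [-0.54618263  0.5849515  -0.14187391]
```

View pics/g3.png

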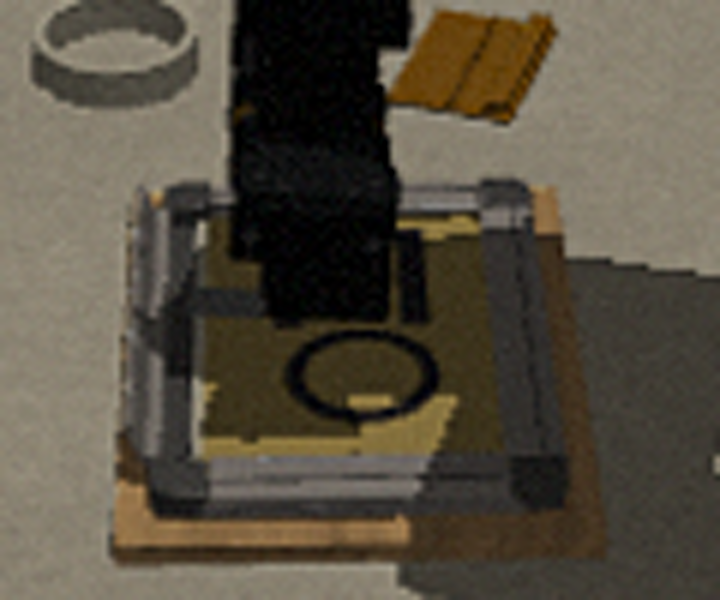

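The far rail stands open, leaning outward at crop (145,330), and the other rails are shut. I'll back out, level the tool and return it to its spot.

>>> move_arm([
  [[-0.8,-0.06,0],[0,0,0],0],
  [[-1.0,-0.07,0.2],[0,0,0],0],
  [[-1.0,-0.07,1],[-0.12,2,0],0],
  [[0,0,2],[-0.12,2,0],0],
  [[0,0,2.5],[-0.12,2,0],0],
  [[-0.9,4,0],[0,0,-1.35],0],
  [[-0.9,4,0],[0,0,-1.35],0],
  [[-0.9,4,0],[0,0,-1.35],0],
  [[-0.9,4,0],[0,0,-1.35],0],
  [[-0.9,4,0],[0,0,-1.35],0],
])

```text
t: 15.05
eef_pos: [539.0, 144.3, 98.4]
tcp_rot: [3.142, 0.0, -0.048]
ft_force: [-0.2, -0.0, -0.6]
opening: 0.189
grip_force: 30.0
```

>>> move_arm([
  [[-0.9,4,0],[0,0,-1.35],0],
  [[-0.9,4,0],[0,0,-1.35],0],
  [[-0.9,4,0],[0,0,-1.35],0],
  [[-0.9,4,0],[0,0,-1.35],0],
  [[-0.9,4,0],[0,0,-1.35],0],
  [[0,0.7,-2],[0,0,0],0],
  [[0,0,-2],[0,0,0],0],
  [[0,0,-2],[0,0,0],0],
  [[0,0,0],[0,0,0],0],
  [[0,0,0],[0,0,0],0],
])

```text
t: 16.05
eef_pos: [495.1, 349.8, 38.6]
tcp_rot: [3.141, 0.0, -0.165]
ft_force: [1.4, 0.4, 0.7]
opening: 0.189
grip_force: 30.0
```

>>> move_arm([
  [[0,0,-1.5],[0,0,0],0],
  [[0,0,-1.2],[0,0,0],0],
  [[0,0,-0.4],[0,0,0],0],
  [[0,0,-0.2],[0,0,0],0],
  [[0,0,-0.1],[0,0,0],0],
  [[0,0,-0.05],[0,0,0],0],
  [[0,0,0],[0,0,0],0],
  [[0,0,0],[0,0,0],0],
  [[0,0,0],[0,0,0],0],
])

```text
t: 16.95
eef_pos: [495.5, 350.2, 4.0]
tcp_rot: [-3.141, -0.0, -0.165]
ft_force: [-1.3, -0.5, 0.9]
opening: 0.187
grip_force: 30.0
```

>>> move_arm([
  [[0,0,0],[0,0,0],0],
  [[0,0,0],[0,0,0],0.5],
  [[0,0,0],[0,0,0],0.5],
  [[0,0,0],[0,0,0],0.5],
  [[0,0,0],[0,0,0],0.5],
  [[0,0,2],[0,0,0],0.5],
  [[0,0,3],[0,0,0],0.5],
  [[0,0,4],[0,0,0],0.5],
  [[0,0,4],[0,0,0],0.5],
  [[0,0,0],[0,0,0],0.5],
])

```text
t: 17.95
eef_pos: [497.2, 351.3, 138.9]
tcp_rot: [-3.137, -0.006, -0.165]
ft_force: [-0.5, 0.1, -0.9]
opening: 0.497
grip_force: 0.0
```

Run:
```python
from h import *
b=read_camera("side");s=state();print(s["eef_pos"],s["ft_force"],s["opening"])
cv2.imwrite("pics/g4.png",cv2.resize(b[140:370,170:400],(600,600),interpolation=cv2.INTER_CUBIC))
```

```text
[496.25923102 350.64732738 136.17651975] [-0.1886139   0.34613574 -0.30140492] 0.5013387597855475
```

View pics/g4.png

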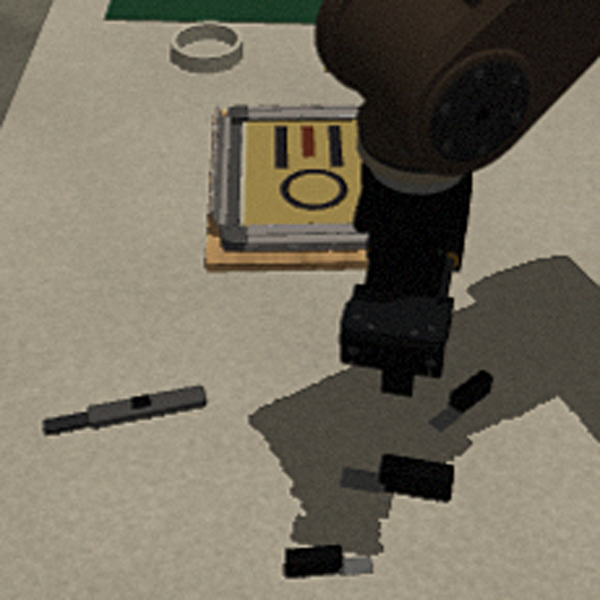

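The tool lies flat at crop (400,478), released and clear of the board. The far rail stands open at (218,170), and the cutter and tape haven't moved. Handing in.

```bash
python3 -c "
from cell import env
print(env.job_done())"
```

```text
the job is handed in; nothing more can be done
None
```

The far rail was levered over and stands open, the pry tool lies flat and released on the bench beside the board, and the job is handed in (no verdict was returned).

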